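# Lock the hand-rest bar over a plate with its pin

## Robot

A 6-joint arm with a two-finger parallel gripper is mounted at the origin on the work surface. World frame = base frame: x ahead of the robot, y to its left, z up, the work surface at z = 0. Lengths are in mm, angles in rad, forces in N, time in s.
With the tool pointing down it reaches from about 275 to 1000 mm from the base axis. Payload 8.4 kg.
Tool frame: the origin (TCP) lies midway between the tips of the shut fingers; the grasp point (between the pads) lies 19 mm behind it; z points along the fingers, y is the line along which they close (so a half turn about z gives the same grasp; the last joint's range is limited). The gripper opens to 85 mm and grips with 20 to 120 N. Pads are 22 mm wide; open, the fingers measure 114 mm over their backs; the gripper's body (76 mm by 85 mm) begins 54 mm behind the grasp point. The pads swing forward as they close: fully open they stand 13 mm farther back than shut.
Start: joints at [-1.297, 0.353, 1.633, -0, 1.155, -0.002], TCP at [170.196, -601.383, 231.281] pointing down, gripper open.
Joint ranges: [-2.63, 2.63], [-0.92, 2.1], [0.06, 2.66], [-1.3, 4.44], [0, 2.69], [-3.02, 3.02]. Speed limits (rad/s): [2.22, 2.22, 2.79, 3.14, 3.14, 3.14].

## Interface

Orientations are given as [roll, pitch, yaw] about the fixed x, y, z axes, in that order (R = Rz(yaw) Ry(pitch) Rx(roll)).
In Python, from rig import r, cams gives the robot as it stands. The module is installed in compiled form; this text tells all that it offers.
- The arm moves only by the tool send_rows, never from a script. Its argument "targets" is one flat list of numbers, 7 for each row, row after row: the shift along the tool's x, y, z in m, then the turn, a rotation vector about the tool's x, y, z in rad, then the opening, from -1 (shut) to 1 (fully open). In form: [tx, ty, tz, wx, wy, wz, fingers, tx, ty, tz, wx, wy, wz, fingers, ...]. A call has 1 to 12 rows; each row is the pose to reach, as a shift and turn from the pose commanded when the call began, along the tool's axes at that moment; what a row does not reach only later rows make up. A row lasts 1/12 s, in which the tool goes at most 41.7 mm and 7.16 degrees, less where a joint would pass 70% of its speed; a pose out of reach is approached as far as the arm can. A call with a gripper value outside its range is refused whole. The fingers move at their own pace and stop on an object; "grip_force" is the grip in N (left out, the last holds). Time passes only in rows, so rows that repeat a pose let the fingers close. It gives the time, the measured TCP pose, the force, the opening and the grip force at its end, in the units of the state.
- r.sense(): the state, without advancing time (a new reading comes with each control period).
- cams.grab_frame(name): name is "scene" or "side" or "wrist"; returns a dict with "color" (384x512x3 uint8, blue, green, red), "fx", "fy", "cx", "cy" (pixels), "k1" (the pictures are not rectified: a ray, as slopes to the right and down, at radius r is drawn at 1 + k1 r^2 times it, then the intrinsics apply), "xyz" and "attitude" of the camera in the world. Camera axes: x right, y down, z forward; pixel columns grow to the right and rows downward; lengths in mm; the calibration is good to about 2 mm. A picture is of the moment at which its call begins. There is no depth.
- r.sign_off(): hands the job in; it is judged then, once.
The state is a dict: "clock": time; "qpos": joint angles; "qvel": joint speeds; "joint_efforts": joint torques, N m; "eef_pos": TCP position; "tcp_rot": TCP orientation; "contact_force": force on the tool from outside, world axes, zero at the start; "wrist_torque": the same for the moment, N m; "opening": opening from 0.0 (shut) to 1.0 (fully open); "grasp_force": force on a finger pad.
Only numpy, scipy, OpenCV 4.12 (cv2) and the standard library are available. Lean on these libraries where they do the work, as an engineer would, in place of code of your own. Each camera call takes 0.05 s, during which the arm holds its last target. There are 200 camera calls.

## Task

On the sloping plate easel, swing the wooden hand-rest bar down across the plate until its steel end is fully home in the fork. Then take the yellow-headed lock pin from the dark wooden block and push it through the fork and the bar end until its collar sits flush on the fork, and let go. Leave the jars, jug, brush and bowl where they stand.

Things in the scene. Friction and masses are not known exactly. Their poses are not given: they have to be found in the camera images.
- easel: plywood easel, fixed. Origin: centre of its underside; x to its high back edge, y across. Board 220 mm up the slope, 320 mm wide, slopes 25 degrees, low edge towards the robot; its face is 88 mm above the table at the centre. A white plate (188 mm across, 19 mm high) is fixed on it.
- fork: fork fixed on the board's -y side. Two 36 mm square ears (upper red, lower steel), 8 mm thick, 16 mm apart, parallel to the board, a 15.5 mm through hole in each; open up-slope, walled down-slope. Origin: centre of the hole's mouth on the upper ear's outer face, 50 mm off the board. z: hole axis, outward, 25 deg from vertical towards the robot; x up-slope. 18 mm free under the lower ear.
- rest_bar (a joint): angle of the hand-rest bar, rad: 0 = fully home in the fork (hard stop, holes in line), larger = swung open up the slope. Its pivot, square to the board, is 260 mm from the fork's hole, at +y. Stiff: it stays where it is left, about 1 to 2 N at the knob.
- bar_knob (a point): black knob on the bar, 20 mm across, square to the board; this point is on its axis 13 mm below its top, 23 mm above the bar's upper face. z: along the knob; turns with the bar. 185 mm from the pivot, 75 mm from the bar's hole. Wooden bar 26 mm wide, 12 mm thick.
- bar_hole (a point): centre of the mouth of the 16.5 mm through hole in the bar's steel end (34 mm square, 12 mm thick), on its upper face; turns with the bar. x: along its direction of opening; y: along the bar to the pivot, 260 mm away; z: the hole's axis.
- lock_pin: lock pin, 70 g: steel shank 12 mm across, 42 mm long with a 7 mm tapered tip; collar 26 mm across, 5 mm thick; yellow square head 18 x 18 mm, 36 mm tall above the collar. Origin: centre of the collar's underside; z: out of the head (shank to -z); x, y square to the head's faces. Starts upright in the pin block's hole, collar on the block.
- pin_block: dark wooden block 60 x 60 mm, 55 mm tall, fixed to the table, with a 15.5 mm vertical hole in the middle. Origin at the centre of its underside.
- jug: bystander: empty glass jug, 84 mm across with a handle at +y, 110 mm tall; origin at the centre of its underside
- jar_yellow: bystander: closed yellow paint jar, 44 mm across, 65 mm tall, standing; origin at the centre of its underside
- jar_red: bystander: closed red paint jar, 44 mm across, 65 mm tall, standing; origin at the centre of its underside
- jar_white: bystander: closed white-labelled paint jar, 44 mm across, 65 mm tall, standing; origin at the centre of its underside
- jar_black: bystander: closed black-labelled paint jar, 44 mm across, 65 mm tall, standing; origin at the centre of its underside
- paint_brush: bystander: thin artist's brush 190 mm long lying on the table, handle to its -x; origin at the middle of its underside
- bisque_bowl: bystander: terracotta bowl 120 mm across, 50 mm tall; origin at the centre of its underside

How it is judged (in metres and radians):
On the way, in this order (a step that is already met when the one before it is completed fails the run):
1. the bar is fully home in the fork while the pin is not in it (value of joint rest_bar below 0.03 rad and distance between lock_pin and fork above 0.04 m), for 0.2 s.
2. the pin is through the fork and the bar, its collar on the fork (value of joint rest_bar below 0.03 rad and x of lock_pin in the frame of fork between -0.004 and 0.004 m and y of lock_pin in the frame of fork between -0.004 and 0.004 m and z of lock_pin in the frame of fork between -0.004 and 0.004 m and angle between the z axis of lock_pin and the z axis of fork, either way round below 0.14 rad), for 0.2 s.
At the end, for the whole second after the job is handed in: The bar is home (joint under 0.03 rad), the pin rests through both ears and the bar: its collar's underside within 4 mm of the fork's mouth in each direction and its axis within 0.14 rad of the hole's axis, at rest (all of step 2 and linear speed of lock_pin below 0.02 m/s); the robot touches nothing.
It fails at once if a jar, the jug, the brush or the bowl is moved more than 40 mm (distance of any of jug, jar_yellow, jar_red, jar_white, jar_black, paint_brush, bisque_bowl from where it was at the start of the episode above 0.04 m).
It fails at once if a jar, the jug or the bowl is tipped over (angle between any of jug, jar_yellow, jar_red, jar_white, jar_black, bisque_bowl's own z axis and vertical above 0.5 rad).
It also fails if it takes over 56 s, if anything falls off the work surface, if the arm or the gripper's body presses on something with over 40 N, if the wrist force passes 120 N, or if a joint passes its speed limit or range.

## Working session

There is one attempt and no reset: what is moved stays moved. The work goes in short steps, Python scripts to look and compute and a tool call to move; the robot and the scene stay as the last step left them, time stands still between calls to the robot, and variables do not carry over. Pictures are saved under pics/ and viewed, at most 10 in all, crops included, and the job is handed in when it is done.

Besides the shell and the picture viewer there is one more tool, called after "Call:" by a JSON object that holds its "name" and its "arguments", one argument or row to a line. send_rows: Moves the arm, as the interface text tells. Its arguments: {"type":"object","properties":{"targets":{"type":"array"},"grip_force":{"type":"number"}},"required":["targets"]}

```bash
mkdir -p pics; cat > h.py <<'E'
import numpy as np, cv2
from scipy.spatial.transform import Rotation as R
from rig import r, cams
def Rm(a): return R.from_euler('xyz',a)
E
python3 - <<'E'
from h import *
import json
for n in ("scene","side","wrist"):
    f=cams.grab_frame(n); cv2.imwrite(f"pics/{n}0.png",f["color"])
    print(n,{k:np.round(v,4).tolist() for k,v in f.items() if k!="color"})
a=cv2.imread("pics/scene0.png");
print(r.sense())
E
```

```text
scene {'fx': 431.7974, 'fy': 431.7974, 'cx': 248.6664, 'cy': 194.4792, 'k1': -0.1311, 'xyz': [1370.5388, -662.1069, 794.0637], 'attitude': [-2.1396, 0.0058, 0.8905]}
side {'fx': 383.0815, 'fy': 383.0815, 'cx': 258.0985, 'cy': 192.2426, 'k1': -0.0906, 'xyz': [412.8757, -741.7304, 790.339], 'attitude': [-2.2834, 0.0224, -0.2125]}
wrist {'fx': 310.1706, 'fy': 310.1706, 'cx': 256.4906, 'cy': 194.2105, 'k1': -0.042, 'xyz': [236.1028, -583.8028, 371.7234], 'attitude': [2.8682, 0.001, -1.2946]}
{'clock': 0.15, 'qpos': array([-1.29740846e+00,  3.53509688e-01,  1.63400555e+00, -2.12137383e-05,
        1.15519902e+00, -2.38354958e-03]), 'qvel': array([ 1.30406844e-03, -5.58590204e-05, -3.43478967e-03,  1.03276040e-03,
        1.43227446e-04, -4.29196561e-04]), 'joint_efforts': array([-3.82889866e-04, -6.05636287e+01, -3.42339492e+01, -7.21999322e-05,
        6.16948193e-03, -1.43888059e-05]), 'eef_pos': array([ 170.07888618, -601.00773952,  230.70317328]), 'tcp_rot': array([-3.14047101e+00,  1.67248576e-05,  2.75779999e-01]), 'contact_force': array([ 0.0784222 , -0.65774177, -0.26436662]), 'wrist_torque': array([-0.01017487, -0.02011337,  0.02199434]), 'grasp_force': 0.0, 'opening': 1.0003563162620337}
```

```bash
python3 - <<'E'
import cv2
for n in("scene","side"):
    cv2.imwrite(f"pics/{n}0b.png",cv2.resize(cv2.imread(f"pics/{n}0.png"),(800,600),interpolation=cv2.INTER_CUBIC))
E
```

```text
(no output)
```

View pics/scene0b.png

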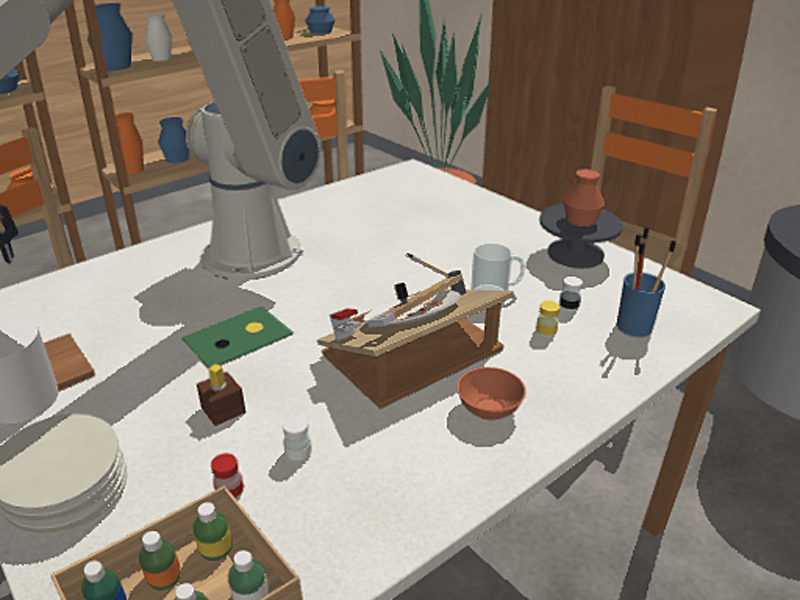

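View pics/side0b.png

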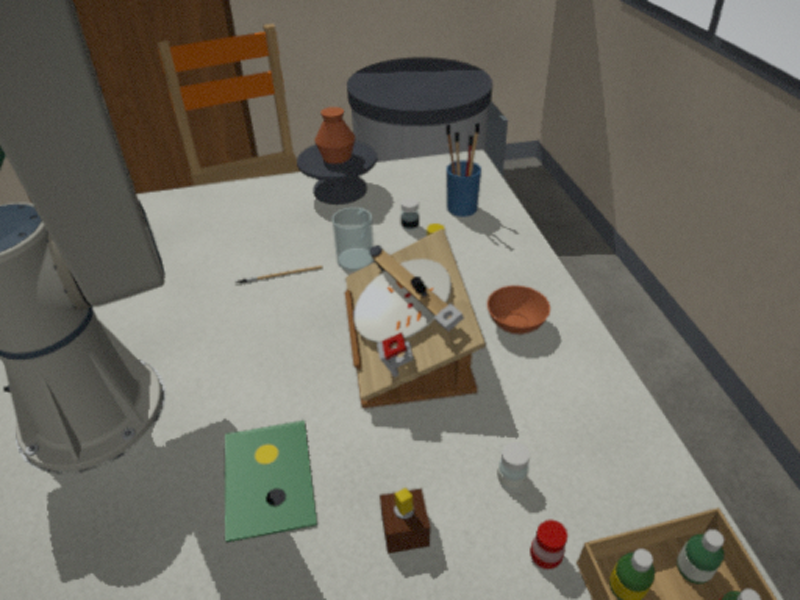

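```bash
python3 - <<'E'
import cv2,numpy as np
s=cv2.imread("pics/scene0.png");d=cv2.imread("pics/side0.png")
def crop(im,x,y,w,h,k): return cv2.resize(im[y:y+h,x:x+w],(w*k,h*k),interpolation=cv2.INTER_CUBIC)
cv2.imwrite("pics/e1.png",np.vstack([crop(s,200,155,130,60,5),crop(d,215,150,130,60,5)]))
cv2.imwrite("pics/p1.png",np.hstack([crop(s,115,225,50,50,8),crop(d,235,302,50,50,8)]))
E
```

```text
(no output)
```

View pics/e1.png

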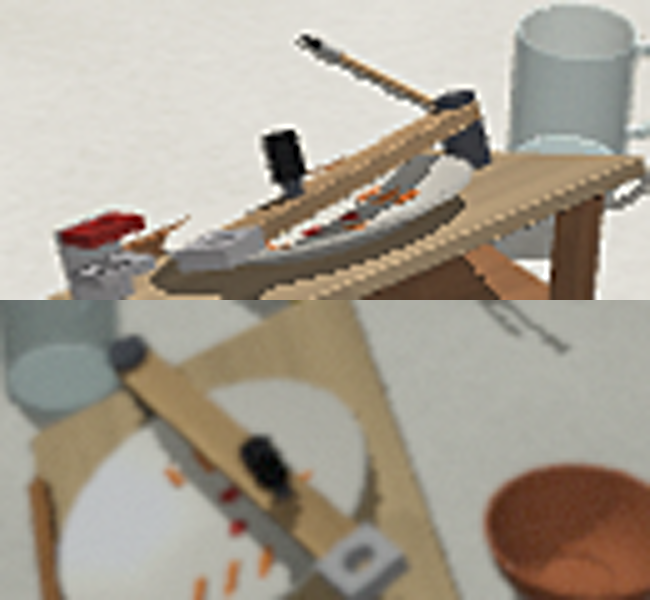

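View pics/p1.png

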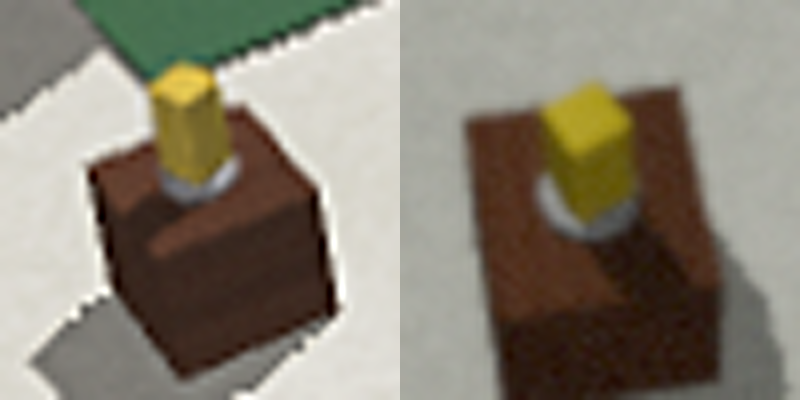

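```bash
cat >> h.py <<'E'
def ray(f,u,v):
    d=np.array([(u-f["cx"])/f["fx"],(v-f["cy"])/f["fy"]]); p=d.copy()
    for _ in range(20): p=d/(1+f["k1"]*(p@p))
    return np.array(f["xyz"]), Rm(f["attitude"]).apply([*p,1.])
def atz(f,u,v,z):
    o,d=ray(f,u,v); return o+d*(z-o[2])/d[2]
def proj(f,P):
    q=Rm(f["attitude"]).inv().apply(np.atleast_2d(P)-f["xyz"]); p=q[:,:2]/q[:,2:]
    p=p*(1+f["k1"]*(p**2).sum(1,keepdims=True)); return p*f["fx"]+[f["cx"],f["cy"]]
def crop(im,x,y,w,h,k): return cv2.resize(im[y:y+h,x:x+w],(w*k,h*k),interpolation=cv2.INTER_CUBIC)
def px(X,Y,k,x0,y0): return (X+.5)/k-.5+x0,(Y+.5)/k-.5+y0
def tri(L):
    A=np.zeros((3,3));b=np.zeros(3)
    for f,u,v in L:
        o,d=ray(f,u,v);d/=np.linalg.norm(d);M=np.eye(3)-np.outer(d,d);A+=M;b+=M@o
    return np.linalg.solve(A,b)
E
python3 - <<'E'
from h import *
s=cams.grab_frame("scene");d=cams.grab_frame("side")
P=lambda X,Y:px(X,Y,8,115,225); Q=lambda X,Y:px(X-400,Y,8,235,302)
print("block", [atz(s,*P(*p),55).round(1)[:2] for p in((88,168),(320,190),(245,105))],[atz(d,*Q(*p),55).round(1)[:2] for p in((466,120),(680,88),(718,285),(497,318))])
print("head",[atz(s,*P(*p),96).round(1)[:2] for p in((151,92),(180,62),(217,70),(184,103))],[atz(d,*Q(*p),96).round(1)[:2] for p in((543,122),(597,82),(633,110),(577,152))])
E1=lambda X,Y:px(X,Y,5,200,155);E2=lambda X,Y:px(X,Y-300,5,215,150)
F=lambda X,Y:px(X,Y,1.5625,0,0)
print("knobtop",tri([(s,*E1(279,135)),(d,*E2(260,446))]))
print("knobbot",tri([(s,*E1(291,190)),(d,*E2(277,490))]))
print("pivot",tri([(s,*E1(456,100)),(d,*E2(128,352))]))
print("barhole(side)",atz(d,*E2(358,558),140))
print("fork",tri([(s,*E1(103,228)),(d,*F(394,346))]))
E
```

```text
block [array([ 456.6, -358.6]), array([ 516.9, -301.8]), array([ 459.4, -299.9])] [array([ 458. , -298.4]), array([ 516.4, -301.8]), array([ 512.5, -360.3]), array([ 455.2, -356.7])]
head [array([ 484. , -341.3]), array([ 475.3, -326.3]), array([ 487.1, -318.5]), array([ 496.3, -335.4])] [array([ 474.5, -328.1]), array([ 490.3, -319.8]), array([ 497.5, -329.8]), array([ 481.1, -338.3])]
knobtop [580.52695333  -2.9902831  179.60130188]
knobbot [589.65413394  -1.69122179 147.44867193]
pivot [540.97469578 174.32602773 119.81182728]
barhole(side) [619.10387416 -53.24550065 140.        ]
fork [523.72637922 -85.72872069 122.62811737]
```

```bash
cat >> h.py <<'E'
def rel(pos,rot):
    s=r.sense(); R0=Rm(s["tcp_rot"]); t=R0.inv().apply(np.array(pos)-s["eef_pos"])/1000
    w=(R0.inv()*rot).as_rotvec(); return np.r_[t,w].round(4).tolist()
def frame(yaw):  # easel/fork axes as rotation (x up-slope, y across, z out of board)
    return R.from_euler('zy',[0,0]) if yaw is None else R.from_euler('z',yaw)*R.from_euler('y',-np.radians(25))
FLIP=R.from_euler('x',np.pi)
E
python3 - <<'E'
from h import *
E=frame(-0.065); F=np.array([524,-86,123]); st=r.sense(); f=cams.grab_frame("wrist")
T=Rm(st["tcp_rot"]); print("cam in tool",T.inv().apply(f["xyz"]-st["eef_pos"]),(T.inv()*Rm(f["attitude"])).as_euler('xyz'))
print(E.as_matrix().round(2))
print(rel(F+E.apply([30,60,90]),E*FLIP))
print("mid",rel([340,-330,270],E*FLIP))
E
```

```text
cam in tool [  68.20160791    1.28904461 -141.08415105] [-2.73441054e-01  2.67369719e-04  1.57041085e+00]
[[ 0.9   0.06 -0.42]
 [-0.06  1.    0.03]
 [ 0.42  0.    0.91]]
[0.4906, -0.4595, 0.014, -0.0749, 0.4321, 0.3353]
mid [0.2373, -0.2147, -0.0389, -0.0749, 0.4321, 0.3353]
```

Call:
{"name": "send_rows", "arguments": {
  "targets": [0.24,-0.22,-0.06,-0.07,0.43,0.33,0,0.24,-0.22,-0.06,-0.07,0.43,0.33,0,0.24,-0.22,-0.06,-0.07,0.43,0.33,0,0.24,-0.22,-0.06,-0.07,0.43,0.33,0,0.24,-0.22,-0.06,-0.07,0.43,0.33,0,0.24,-0.22,-0.06,-0.07,0.43,0.33,0,0.24,-0.22,-0.06,-0.07,0.43,0.33,0,0.24,-0.22,-0.06,-0.07,0.43,0.33,0,0.24,-0.22,-0.06,-0.07,0.43,0.33,0]
}}

```text
clock: 1.05
eef_pos: [343.4, -319.3, 292.6]
tcp_rot: [-3.138, -0.435, -0.056]
contact_force: [-0.3, -0.5, 0.3]
opening: 0.499
grasp_force: 0.0
```

```bash
python3 - <<'E'
from h import *
E=frame(-0.065); F=np.array([524,-86,123])
print(r.sense()["eef_pos"],rel(F+E.apply([30,60,90]),E*FLIP))
E
```

```text
[ 343.35601563 -319.32271277  292.5919624 ] [0.1105, -0.3027, 0.1356, -0.0074, 0.0009, 0.0079]
```

Call:
{"name": "send_rows", "arguments": {
  "targets": [0.11,-0.3,0.13,-0.007,0,0.008,0,0.11,-0.3,0.13,-0.007,0,0.008,0,0.11,-0.3,0.13,-0.007,0,0.008,0,0.11,-0.3,0.13,-0.007,0,0.008,0,0.11,-0.3,0.13,-0.007,0,0.008,0,0.11,-0.3,0.13,-0.007,0,0.008,0,0.11,-0.3,0.13,-0.007,0,0.008,0,0.11,-0.3,0.13,-0.007,0,0.008,0,0.11,-0.3,0.13,-0.007,0,0.008,0,0.11,-0.3,0.13,-0.007,0,0.008,0]
}}

```text
clock: 1.88
eef_pos: [514.1, -30.8, 219.6]
tcp_rot: [3.141, -0.433, -0.064]
contact_force: [0.2, -0.3, -0.3]
opening: 0.498
grasp_force: 0.0
```

```bash
python3 - <<'E'
from h import *
f=cams.grab_frame("wrist"); cv2.imwrite("pics/w1.png",cv2.resize(f["color"],(800,600),interpolation=cv2.INTER_CUBIC))
np.save("w1.npy",f,allow_pickle=True)
E
```

```text
(no output)
```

View pics/w1.png

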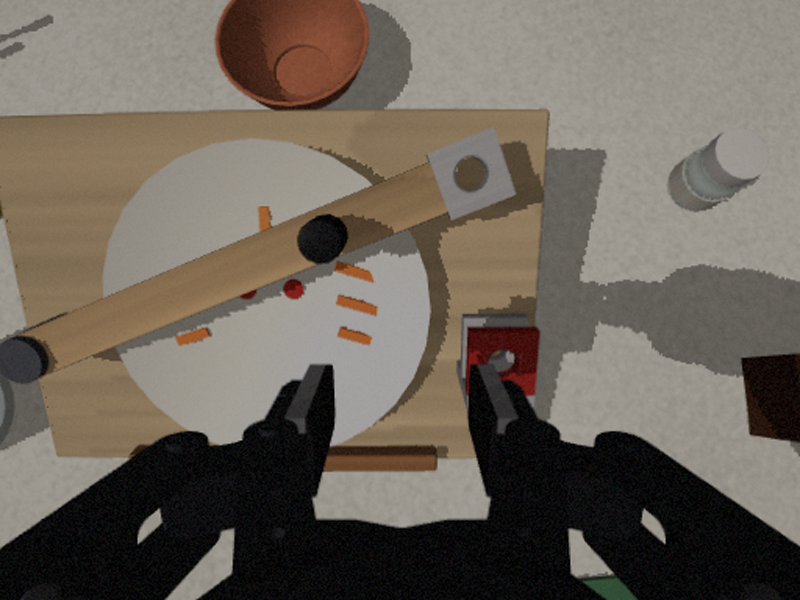

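```bash
cat > fit.py <<'E'
from h import *
from scipy.optimize import least_squares
w=np.load("w1.npy",allow_pickle=True).item()
s=cams.grab_frame("scene");d=cams.grab_frame("side")
F=lambda X,Y:px(X,Y,1.5625,0,0)
E1=lambda X,Y:px(X,Y,5,200,155);E2=lambda X,Y:px(X,Y-300,5,215,150)
obs=[(w,F(548,109),"cb"),(w,F(57,456),"cf"),(w,F(502.5,360.5),"fork"),(w,F(471.5,173.5),"hole"),(w,F(327,237),"knob"),
(s,E1(279,135),"knob"),(d,E2(260,446),"knob"),(d,E2(358,558),"hole"),(d,F(394,346),"fork"),(s,E1(103,228),"fork"),(d,F(443,233),"cb2"),(d,F(484,344),"cb"),(s,F(514,293),"cb2")]
def pts(p):
    X,Y,yaw,a,b,th=p; E=frame(yaw); O=np.array([X,Y,88.]); c,n=np.cos(th),np.sin(th)
    loc=lambda q,h:(a+q*n,b+260-q*c,h)
    L=dict(cb=(110,-160,0),cb2=(110,160,0),cf=(-110,160,0),fork=(a,b,50),hole=loc(260,40),knob=loc(185,76),kp=loc(185,63),piv=(a,b+260,40))
    return {k:O+E.apply(v) for k,v in L.items()},E
def res(p):
    P,_=pts(p); return np.concatenate([(proj(f,P[k])[0]-uv) for f,uv,k in obs])
sol=least_squares(res,[580,30,-.065,-50,-130,.4],x_scale=[10,10,.1,10,10,.1],loss='soft_l1')
if __name__=="__main__":
    print(sol.x.round(4)); P,E=pts(sol.x)
    for (f,uv,k),e in zip(obs,res(sol.x).reshape(-1,2).round(1)): print(k,e)
    for k,v in P.items(): print(k,v.round(1))
    np.save("fit.npy",sol.x)
E
python3 fit.py
```

```text
[ 5.692091e+02  4.135990e+01 -6.470000e-02 -1.753530e+01 -1.294752e+02
  3.678000e-01]
cb [ 3.2 -0.8]
cf [-2.   0.2]
fork [ 0.4 -0.1]
hole [ 1.6 -0.9]
knob [-5.   0.9]
knob [ 0.1 -0.1]
knob [-0.7  0.7]
hole [0.3 0.9]
fork [-0.  -1.1]
fork [ 0.  -0.9]
cb2 [ 0.2 -2.7]
cb [ 0.1 -0.3]
cb2 [-0.1 -1.4]
cb [ 658.4 -124.7  134.5]
cb2 [679.  194.6 134.5]
cf [480.1 207.5  41.5]
fork [523.9 -85.5 125.9]
hole [613.8 -73.8 156.4]
knob [578.7  -1.4 177.6]
kp [584.2  -1.8 165.8]
piv [544.9 173.7 116.8]
```

```bash
cat >> h.py <<'E'
X,Y,YAW,A,B,TH=np.load("fit.npy"); EZ=frame(YAW); O=np.array([X,Y,88.])
TOOL=R.from_matrix(EZ.as_matrix()[:,[1,0,2]]*[1,1,-1])
def brd(x,y,z): return O+EZ.apply([x,y,z])
def knob(th,h): return brd(A+185*np.sin(th),B+260-185*np.cos(th),h)
E
python3 - <<'E'
from h import *
print(rel(knob(TH,108),TOOL)); a=rel(knob(TH,49),TOOL); print(a)
E
```

```text
[0.0398, -0.0371, 0.0334, -0.0008, 0.0044, -1.5743]
[0.04, -0.0372, 0.0924, -0.0008, 0.0044, -1.5743]
```

Call:
{"name": "send_rows", "arguments": {
  "targets": [0.04,-0.037,0.033,0,0.004,-1.574,0,0.04,-0.037,0.033,0,0.004,-1.574,0,0.04,-0.037,0.033,0,0.004,-1.574,0,0.04,-0.037,0.033,0,0.004,-1.574,0,0.04,-0.037,0.033,0,0.004,-1.574,0,0.04,-0.037,0.033,0,0.004,-1.574,0,0.04,-0.037,0.033,0,0.004,-1.574,0,0.04,-0.037,0.033,0,0.004,-1.574,0,0.04,-0.037,0.033,0,0.004,-1.574,0,0.04,-0.037,0.033,0,0.004,-1.574,0,0.04,-0.037,0.033,0,0.004,-1.574,0,0.04,-0.037,0.033,0,0.004,-1.574,0]
}}

```text
clock: 3.03
eef_pos: [565.3, -2.4, 207.7]
tcp_rot: [2.706, -0.029, 1.441]
contact_force: [0.6, 0.2, -1.0]
opening: 0.497
grasp_force: 0.0
```

Call:
{"name": "send_rows", "arguments": {
  "targets": [0,0,0,0,0,-0.08,0,0,0,0,0,0,-0.08,0]
}}

```text
clock: 3.2
eef_pos: [565.4, -2.2, 207.6]
tcp_rot: [2.705, 0.004, 1.512]
contact_force: [0.0, 0.0, -0.1]
opening: 0.5
grasp_force: 0.0
```

```bash
python3 - <<'E'
from h import *
print(rel(knob(TH,49),TOOL))
f=cams.grab_frame("wrist"); cv2.imwrite("pics/w2.png",cv2.resize(f["color"],(800,600),interpolation=cv2.INTER_CUBIC))
print(proj(f,[knob(TH,76),knob(TH,40)])*1.5625)
E
```

```text
[0.0017, -0.0006, 0.0598, 0.0003, 0.0011, 0.0065]
[[399.90990676 345.34582481]
 [400.09508796 317.27214519]]
```

View pics/w2.png

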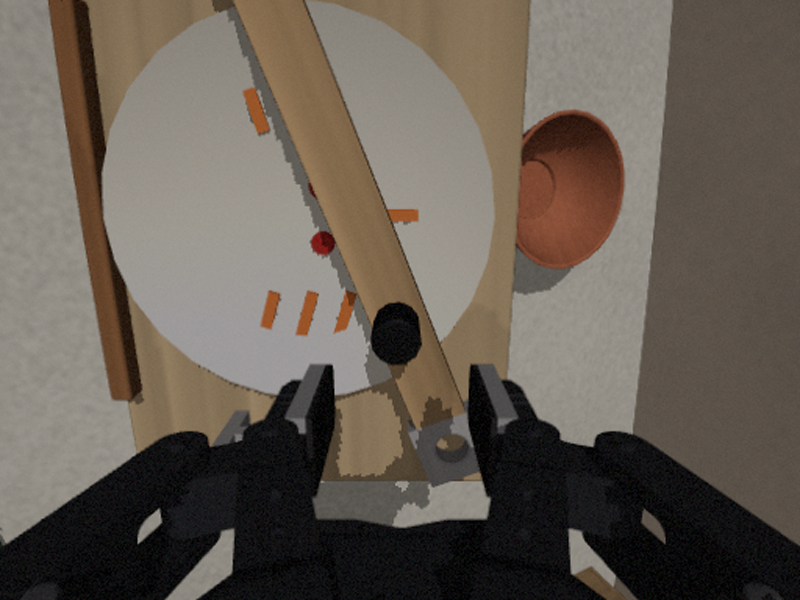

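Call:
{"name": "send_rows", "arguments": {
  "targets": [0.004,-0.002,0.03,0,0,0,0,0.004,-0.002,0.059,0,0,0,0,0.004,-0.002,0.059,0,0,0,0,0.004,-0.002,0.059,0,0,0,-1,0.004,-0.002,0.059,0,0,0,-1,0.004,-0.002,0.059,0,0,0,-1,0.004,-0.002,0.059,0,0,0,-1,0.004,-0.002,0.059,0,0,0,-1],
  "grip_force": 25
}}

```text
clock: 3.92
eef_pos: [588.9, 1.8, 153.8]
tcp_rot: [2.704, 0.002, 1.51]
contact_force: [0.6, -5.0, -2.7]
opening: 0.226
grasp_force: 26.3
```

```bash
python3 - <<'E'
from h import *
s=r.sense(); p=EZ.inv().apply(s["eef_pos"]-O); print(p, EZ.inv().apply(knob(TH,49)-O),s["opening"],s["contact_force"])
th=np.arcsin((p[0]-A)/185); print(th)
for q in (.75,.5,.25,0,-.02): print(q,rel(knob(th*q,49),TOOL))
E
```

```text
[ 47.95697421 -38.23778767  50.21489112] [ 48.98691022 -42.10131704  49.        ] 0.2264254830196041 [ 0.58175777 -4.98911151 -2.65170763]
0.3618578947852561
0.75 [-0.0094, -0.0159, 0.0012, 0.0008, 0.0002, 0.0049]
0.5 [-0.0131, -0.0323, 0.0012, 0.0008, 0.0002, 0.0049]
0.25 [-0.0152, -0.0489, 0.0012, 0.0008, 0.0002, 0.0049]
0 [-0.0159, -0.0656, 0.0012, 0.0008, 0.0002, 0.0049]
-0.02 [-0.0159, -0.0669, 0.0012, 0.0008, 0.0002, 0.0049]
```

Call:
{"name": "send_rows", "arguments": {
  "targets": [-0.006,-0.016,0,0,0,0,-1,-0.01,-0.032,0,0,0,0,-1,-0.012,-0.045,0,0,0,0,-1,-0.012,-0.055,0,0,0,0,-1,-0.012,-0.06,0,0,0,0,-1,-0.012,-0.062,0,0,0,0,-1,-0.012,-0.062,0,0,0,0,-1]
}}

```text
clock: 4.5
eef_pos: [531.8, -7.2, 127.4]
tcp_rot: [2.705, 0.003, 1.51]
contact_force: [-1.8, -10.5, 0.2]
opening: 0.224
grasp_force: 26.8
```

Call:
{"name": "send_rows", "arguments": {
  "targets": [0,-0.002,0,0,0,0,-1,0,-0.003,0,0,0,0,-1,0,-0.004,0,0,0,0,-1,0,-0.004,0,0,0,0,-1]
}}

```text
clock: 4.83
eef_pos: [529.3, -7.0, 126.3]
tcp_rot: [2.703, 0.002, 1.51]
contact_force: [1.3, -12.4, 0.8]
opening: 0.22
grasp_force: 26.6
```

Call:
{"name": "send_rows", "arguments": {
  "targets": [0,-0.002,0,0,0,0,-1,0,-0.004,0,0,0,0,-1,0,-0.004,0,0,0,0,-1,0,-0.004,0,0,0,0,-1]
}}

```text
clock: 5.17
eef_pos: [526.5, -6.7, 125.0]
tcp_rot: [2.701, 0.002, 1.51]
contact_force: [3.6, -11.3, -2.1]
opening: 0.228
grasp_force: 26.5
```

```bash
python3 - <<'E'
from h import *
s=r.sense(); p=EZ.inv().apply(s["eef_pos"]-O); print(p-[A,B+75,49],EZ.inv().apply(s["contact_force"]))
E
```

```text
[-2.58130805  3.7200023   1.25305808] [  3.02131154 -11.08001392  -3.68090985]
```

Call:
{"name": "send_rows", "arguments": {
  "targets": [0,-0.002,0,0,0,0,-1,0,-0.004,0,0,0,0,-1,0,-0.005,0,0,0,0,-1,0,-0.005,0,0,0,0,-1]
}}

```text
clock: 5.5
eef_pos: [526.3, -6.7, 125.1]
tcp_rot: [2.693, 0.001, 1.51]
contact_force: [18.9, -15.7, -6.6]
opening: 0.224
grasp_force: 26.1
```

```bash
python3 - <<'E'
from h import *
s=r.sense(); p=EZ.inv().apply(s["eef_pos"]-O); print(p-[A,B+75,49],EZ.inv().apply(s["contact_force"]))
f=cams.grab_frame("side"); g=cams.grab_frame("wrist")
print(np.r_[proj(f,brd(A,B,50)),proj(g,brd(A,B,50))])
cv2.imwrite("pics/m1.png",np.hstack([crop(f["color"],225,195,60,60,7),cv2.resize(g["color"],None,fx=.74,fy=1.09)[:420]]))
E
```

```text
[-2.74882357  3.7747696   1.43373158] [ 15.20514613 -14.46677896 -14.36739705]
[[251.97209838 220.18405284]
 [261.07517547 372.34791228]]Traceback (most recent call last):
  File "<stdin>", line 5, in <module>
    return _nx.concatenate(arrs, 1, dtype=dtype, casting=casting)
           ~~~~~~~~~~~~~~~^^^^^^^^^^^^^^^^^^^^^^^^^^^^^^^^^^^^^^^
ValueError: all the input array dimensions except for the concatenation axis must match exactly, but along dimension 0, the array at index 0 has size 420 and the array at index 1 has size 419
```

Call:
{"name": "send_rows", "arguments": {
  "targets": [0,0.005,0,0,0,0,-1,0,0.005,0,0,0,0,0,0,0.005,0,0,0,0,0,0,0.005,0,0,0,0,0,0,0.005,-0.03,0,0,0,0,0,0.005,-0.06,0,0,0,0,0,0.005,-0.08,0,0,0,0,-0.06,0.005,-0.08,0,0,0,0,-0.12,0.005,-0.08,0,0,0,0,-0.12,0.005,-0.08,0,0,0,0,-0.12,0.005,-0.08,0,0,0,0]
}}

```text
clock: 6.52
eef_pos: [484.2, -127.4, 197.1]
tcp_rot: [2.702, 0.004, 1.51]
contact_force: [0.1, 1.7, 0.1]
opening: 0.503
grasp_force: 0.0
```

```bash
python3 - <<'E'
from h import *
g=cams.grab_frame("wrist"); np.save("w3.npy",g,allow_pickle=True)
print(proj(g,[brd(A,B,50),brd(A-2.6,B,50)]))
cv2.imwrite("pics/w3.png",cv2.resize(g["color"],(800,600),interpolation=cv2.INTER_CUBIC))
E
```

```text
[[261.86449515 140.49629914]
 [258.18587712 140.47493519]]
```

View pics/w3.png

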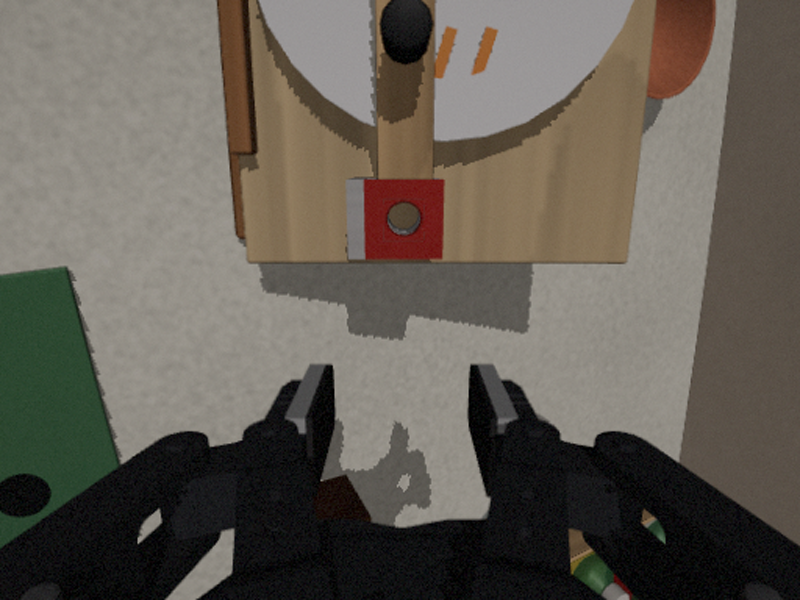

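```bash
python3 - <<'E'
from h import *
g=np.load("w3.npy",allow_pickle=True).item()
o,d=ray(g,258.4,139.7)
o2=EZ.inv().apply(o-O);d2=EZ.inv().apply(d); print("hole board",o2+d2*(50-o2[2])/d2[2],A,B)
D=R.from_euler('z',np.radians(118))*FLIP
print(rel([509,-373,200],D), Rm(r.sense()["tcp_rot"]).as_matrix().round(2))
E
```

```text
hole board [ -19.98800569 -128.93079422   50.        ] -17.53532388064484 -129.47515340932898
[-0.2439, 0.0377, 0.0148, 0.4259, 0.1236, -0.542] [[ 0.06  0.9   0.42]
 [ 1.   -0.06 -0.03]
 [-0.    0.42 -0.91]]
```

Call:
{"name": "send_rows", "arguments": {
  "targets": [-0.244,0.038,0.015,0.426,0.124,-0.542,0,-0.244,0.038,0.015,0.426,0.124,-0.542,0,-0.244,0.038,0.015,0.426,0.124,-0.542,0,-0.244,0.038,0.015,0.426,0.124,-0.542,0,-0.244,0.038,0.015,0.426,0.124,-0.542,0,-0.244,0.038,0.015,0.426,0.124,-0.542,0,-0.244,0.038,0.015,0.426,0.124,-0.542,0,-0.244,0.038,0.015,0.426,0.124,-0.542,0,-0.244,0.038,0.015,0.426,0.124,-0.542,0]
}}

```text
clock: 7.32
eef_pos: [509.9, -368.4, 198.2]
tcp_rot: [-3.14, -0.004, 2.062]
contact_force: [-0.3, -0.5, -0.2]
opening: 0.504
grasp_force: 0.0
```

```bash
python3 - <<'E'
from h import *
g=cams.grab_frame("wrist"); np.save("w4.npy",g,allow_pickle=True)
c=proj(g,[486,-329,96])[0]; print(c); x,y=int(c[0])-50,max(int(c[1])-50,0); print(x,y)
cv2.imwrite("pics/w4.png",crop(g["color"],x,y,100,100,6))
E
```

```text
[254.10269709 136.07661862]
204 86
```

View pics/w4.png

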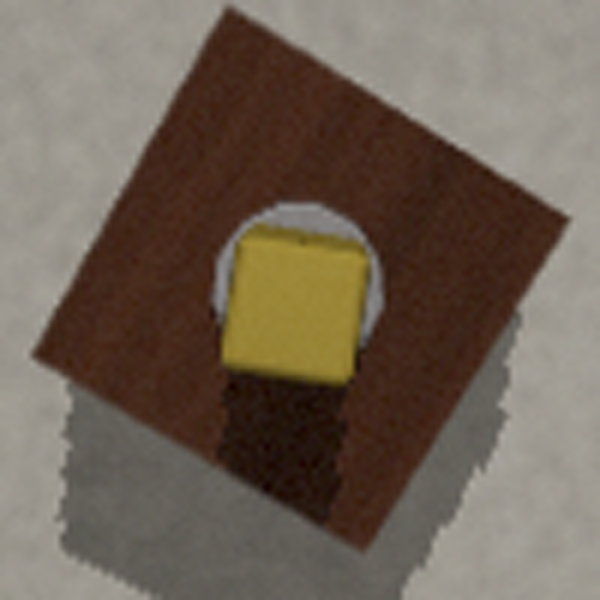

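```bash
python3 - <<'E'
from h import *
g=np.load("w4.npy",allow_pickle=True).item()
C=[atz(g,*px(*p,6,204,86),96) for p in((237,236),(366,248),(352,385),(223,370))]
c=np.mean(C,0);print(c,[np.linalg.norm(C[i]-C[i-1]).round(1) for i in range(4)])
a=[np.degrees(np.arctan2(*(C[i]-C[j])[[1,0]]))for i,j in((1,0),(2,3),(0,3),(1,2))];print(a)
y=np.radians(np.mean([a[2],a[3],a[0]+90,a[1]+90]));print(np.degrees(y))
D=R.from_euler('z',y)*FLIP
for z in(115,66): print(rel([c[0],c[1],z],D))
E
```

```text
[ 485.45919408 -330.35995052   96.        ] [np.float64(17.3), np.float64(16.6), np.float64(17.7), np.float64(17.0)]
[np.float64(22.951807337158872), np.float64(21.553567619364376), np.float64(111.47614117582997), np.float64(112.60194132983885)]
112.14586436554802
[0.0444, -0.0035, 0.0837, -0.0015, -0.0033, 0.1053]
[0.0442, -0.0034, 0.1327, -0.0015, -0.0033, 0.1053]
```

Call:
{"name": "send_rows", "arguments": {
  "targets": [0.044,-0.0035,0.04,0,-0.003,0.105,0,0.044,-0.0035,0.08,0,-0.003,0.105,0,0.044,-0.0035,0.08,0,-0.003,0.105,0,0.044,-0.0035,0.11,0,-0.003,0.105,0,0.044,-0.0035,0.134,0,-0.003,0.105,0,0.044,-0.0035,0.134,0,-0.003,0.105,0,0.044,-0.0035,0.134,0,-0.003,0.105,-1,0.044,-0.0035,0.134,0,-0.003,0.105,-1,0.044,-0.0035,0.134,0,-0.003,0.105,-1,0.044,-0.0035,0.134,0,-0.003,0.105,-1,0.044,-0.0035,0.134,0,-0.003,0.105,-1,0.044,-0.0035,0.134,0,-0.003,0.105,-1],
  "grip_force": 50
}}

```text
clock: 8.37
eef_pos: [487.0, -332.8, 66.9]
tcp_rot: [3.141, 0.003, 1.957]
contact_force: [-0.5, 2.1, 8.9]
opening: 0.204
grasp_force: 50.0
```

```bash
python3 - <<'E'
from h import *
s=r.sense();T=Rm(s["tcp_rot"]); print(s["eef_pos"],s["tcp_rot"],"pin in tool",T.inv().apply(np.array([485.46,-330.36,55])-s["eef_pos"]),s["contact_force"])
E
```

```text
[ 486.9565992  -332.83436751   66.8514079 ] [3.14113517e+00 2.97968861e-03 1.95742212e+00] pin in tool [ 2.89134268 -0.4585496  11.84263665] [-0.53512677  2.1290546   8.888898  ]
```

Call:
{"name": "send_rows", "arguments": {
  "targets": [0,0,-0.03,0,0,0,-1,0,0,-0.06,0,0,0,-1,0,0,-0.1,0,0,0,-1,0,0,-0.14,0,0,0,-1,0,0,-0.14,0,0,0,-1,0,0,-0.14,0,0,0,-1]
}}

```text
clock: 8.87
eef_pos: [487.6, -333.3, 208.5]
tcp_rot: [3.139, 0.006, 1.957]
contact_force: [0.4, 0.5, -1.0]
opening: 0.204
grasp_force: 50.3
```

```bash
python3 - <<'E'
from h import *
s=r.sense(); print(s["contact_force"],s["eef_pos"],rel(brd(-20.1,-131.8,129),TOOL))
E
```

```text
[ 0.43561005  0.45093357 -0.95488864] [ 487.55859393 -333.27805317  208.4917693 ] [0.2294, 0.0939, 0.0108, -0.4251, -0.0928, 0.4453]
```

Call:
{"name": "send_rows", "arguments": {
  "targets": [0.23,0.094,0.01,-0.425,-0.093,0.445,-1,0.23,0.094,0.01,-0.425,-0.093,0.445,-1,0.23,0.094,0.01,-0.425,-0.093,0.445,-1,0.23,0.094,0.01,-0.425,-0.093,0.445,-1,0.23,0.094,0.01,-0.425,-0.093,0.445,-1,0.23,0.094,0.01,-0.425,-0.093,0.445,-1,0.23,0.094,0.01,-0.425,-0.093,0.445,-1,0.23,0.094,0.01,-0.425,-0.093,0.445,-1,0.23,0.094,0.01,-0.425,-0.093,0.445,-1]
}}

```text
clock: 9.62
eef_pos: [486.3, -83.5, 194.4]
tcp_rot: [2.711, -0.003, 1.509]
contact_force: [-1.3, 0.4, -1.4]
opening: 0.2
grasp_force: 50.3
```

```bash
python3 - <<'E'
from h import *
print(rel(brd(-20.1,-131.8,129),TOOL))
g=cams.grab_frame("wrist"); s=cams.grab_frame("scene"); d=cams.grab_frame("side")
np.save("w5.npy",[g,s,d],allow_pickle=True)
S=r.sense();T=Rm(S["tcp_rot"])
tp=lambda v:S["eef_pos"]+T.apply(v)
P=[tp([2.9,0,-29]),tp([2.9,0,11.8]),tp([2.9,0,53.8]),brd(-20.1,-128.9,50)]
for f,n in((g,'w'),(s,'s'),(d,'d')): print(n,proj(f,P).round(1).tolist())
cv2.imwrite("pics/w5.png",np.vstack([cv2.resize(g["color"][170:320,156:356],(800,600))[:300*2:1][:330],np.hstack([crop(s["color"],195,160,50,45,8)[:270],crop(d["color"],225,190,50,45,8)[:270]])]))
E
```

```text
[-0.0019, 0.0026, -0.0011, -0.0062, -0.0033, 0.0012]
w [[258.2, 275.7], [257.9, 235.9], [257.7, 210.7], [261.2, 200.6]]
s [[209.7, 162.8], [213.5, 176.8], [217.4, 191.0], [220.0, 199.1]]
d [[229.1, 193.0], [237.5, 204.1], [245.6, 214.9], [251.0, 220.4]]
```

View pics/w5.png

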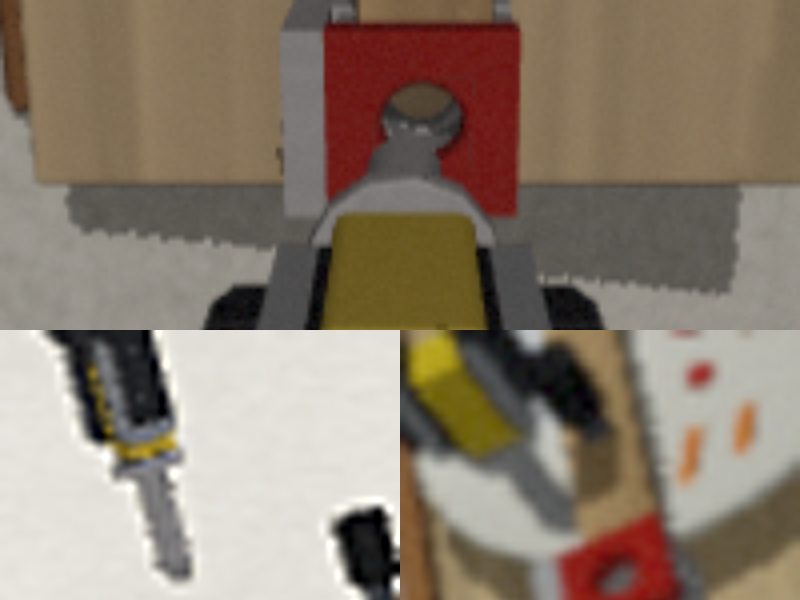

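```bash
python3 - <<'E'
from h import *
g,s,d=np.load("w5.npy",allow_pickle=True)
S=r.sense();T=Rm(S["tcp_rot"]);t=np.linspace(0,2*np.pi,73)
tp=lambda v:S["eef_pos"]+T.apply(v)
c=lambda P:((proj(g,P)-[156,170]+.5)*4-.5)
for x in(1,2,3):
  for y in (-.6,):
    col=[c(tp([[x+13*np.cos(a),y+13*np.sin(a),z] for a in t]))[:,1].min().round(1) for z in(6.8,11.8)]
    print(x,"collar top v",col,"head edge v",c(tp([[x+9,y,6.8],[x+9,y,-29]])).round(0).tolist(),"hd halfw",c(tp([[x+9,y-9,6.8],[x+9,y+9,6.8]])).round(0).tolist(),"tip top",c(tp([[x+4,y,53.8],[x+6,y,46.8]])).round(0).tolist())
E
```

```text
1 collar top v [np.float64(199.5), np.float64(186.2)] head edge v [[405.0, 229.0], [405.0, 361.0]] hd halfw [[334.0, 229.0], [475.0, 229.0]] tip top [[405.0, 152.0], [405.0, 154.0]]
2 collar top v [np.float64(192.0), np.float64(178.9)] head edge v [[405.0, 222.0], [405.0, 352.0]] hd halfw [[334.0, 221.0], [476.0, 222.0]] tip top [[405.0, 146.0], [405.0, 148.0]]
3 collar top v [np.float64(184.5), np.float64(171.7)] head edge v [[405.0, 214.0], [405.0, 343.0]] hd halfw [[334.0, 214.0], [476.0, 215.0]] tip top [[405.0, 141.0], [405.0, 142.0]]
```

```bash
cat > t.py <<'E'
from h import *
import sys
s=r.sense(); p=EZ.inv().apply(s["eef_pos"]-O); print("brd",p.round(2),"F board",EZ.inv().apply(s["contact_force"]).round(1),s["opening"])
print(rel(brd(-19.6,-131.2,float(sys.argv[1])),TOOL))
E
python3 t.py 109
```

```text
brd [ -22.27 -131.63  128.  ] F board [-0.5  0.4 -1. ] 0.1983179021159363
[0.0004, 0.0028, 0.019, -0.0059, -0.0019, -0.0025]
```

Call:
{"name": "send_rows", "arguments": {
  "targets": [0.0004,0.0028,0.01,-0.006,-0.002,-0.0025,-1,0.0004,0.0028,0.019,-0.006,-0.002,-0.0025,-1,0.0004,0.0028,0.019,-0.006,-0.002,-0.0025,-1,0.0004,0.0028,0.019,-0.006,-0.002,-0.0025,-1]
}}

```text
clock: 10.1
eef_pos: [496.4, -84.7, 177.8]
tcp_rot: [2.707, -0.0, 1.507]
contact_force: [-0.2, -0.2, -0.1]
opening: 0.203
grasp_force: 50.3
```

```bash
python3 t.py 90
```

```text
brd [ -20.51 -130.52  108.63] F board [-0.2 -0.2 -0.1] 0.2026824992544149
[-0.0007, 0.0009, 0.0186, -0.0017, -0.0006, 0.0002]
```

Call:
{"name": "send_rows", "arguments": {
  "targets": [-0.0007,0.0009,0.004,0,0,0,-1,-0.0007,0.0009,0.008,0,0,0,-1,-0.0007,0.0009,0.012,0,0,0,-1,-0.0007,0.0009,0.016,0,0,0,-1,-0.0007,0.0009,0.018,0,0,0,-1,-0.0007,0.0009,0.018,0,0,0,-1]
}}

```text
clock: 10.6
eef_pos: [505.1, -85.0, 162.2]
tcp_rot: [2.706, -0.0, 1.508]
contact_force: [-0.4, 0.3, -0.7]
opening: 0.202
grasp_force: 50.3
```

```bash
python3 t.py 70
```

```text
brd [ -19.24 -130.28   90.79] F board [-0.7  0.2 -0.5] 0.2020722566712932
[-0.0009, -0.0004, 0.0208, -0.0004, -0.0011, 0.0017]
```

Call:
{"name": "send_rows", "arguments": {
  "targets": [-0.0005,-0.0004,0.004,0,0,0,-1,-0.0005,-0.0004,0.008,0,0,0,-1,-0.0005,-0.0004,0.012,0,0,0,-1,-0.0005,-0.0004,0.016,0,0,0,-1,-0.0005,-0.0004,0.02,0,0,0,-1,-0.0005,-0.0004,0.02,0,0,0,-1]
}}

```text
clock: 11.1
eef_pos: [513.2, -86.1, 143.6]
tcp_rot: [2.706, -0.0, 1.508]
contact_force: [-0.8, 0.4, -0.8]
opening: 0.202
grasp_force: 50.3
```

```bash
python3 t.py 60
```

```text
brd [ -19.66 -130.83   70.55] F board [-1.1  0.3 -0.4] 0.20186319405792086
[-0.0004, 0.0001, 0.0105, -0.0005, -0.0011, 0.0016]
```

Through all layers without contact; the last ~9 mm in small steps.

Call:
{"name": "send_rows", "arguments": {
  "targets": [0,0,0.003,0,0,0,-1,0,0,0.006,0,0,0,-1,0,0,0.008,0,0,0,-1,0,0,0.009,0,0,0,-1,0,0,0.01,0,0,0,-1,0,0,0.01,0,0,0,-1]
}}

```text
clock: 11.6
eef_pos: [517.3, -86.4, 135.8]
tcp_rot: [2.705, -0.0, 1.508]
contact_force: [-6.3, -0.3, 9.3]
opening: 0.198
grasp_force: 52.0
```

```bash
python3 t.py 60
```

```text
brd [ -19.28 -130.89   61.73] F board [-1.7 -0.7 11.1] 0.19821027765508759
[-0.0003, -0.0003, 0.0017, 0.0006, -0.001, 0.0017]
```

Call:
{"name": "send_rows", "arguments": {
  "targets": [0,0,-0.001,0,0,0,0,0,0,-0.001,0,0,0,0,0,0,-0.001,0,0,0,0,0,0,-0.001,0,0,0,0,0,0,-0.02,0,0,0,0,0,0,-0.05,0,0,0,0,0,0,-0.09,0,0,0,0,-0.03,0,-0.11,0,0,0,0,-0.05,0,-0.11,0,0,0,0,-0.05,0,-0.11,0,0,0,0,-0.05,0,-0.11,0,0,0,0]
}}

```text
clock: 12.52
eef_pos: [467.9, -134.3, 235.4]
tcp_rot: [2.704, -0.0, 1.506]
contact_force: [-0.2, 0.2, -0.0]
opening: 0.501
grasp_force: 0.0
```

```bash
python3 - <<'E'
from h import *
g=cams.grab_frame("wrist"); s=cams.grab_frame("scene")
P=[brd(-20.1,-128.7,h) for h in(91,55,50)]
print(proj(g,P).round(1).tolist(),proj(s,P).round(1).tolist(),r.sense()["contact_force"])
cv2.imwrite("pics/w6.png",np.hstack([crop(g["color"],200,70,120,130,4),crop(s["color"],195,175,60,65,8)[:520,:320]]))
E
```

```text
[[255.4, 128.0], [255.5, 125.2], [255.5, 124.9]] [[216.2, 185.3], [219.6, 197.5], [220.1, 199.1]] [0.47435206 0.86939904 0.45652651]
```

View pics/w6.png

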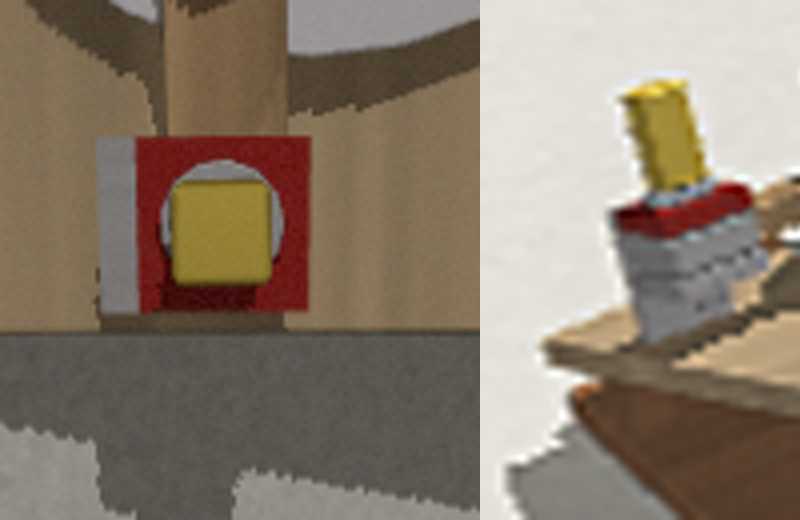

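The picture shows the pin upright in the fork: its head is at about (222,232), its collar is centred and flush on the red ear, whose centre is at about (223,224), and the bar is home. I'm handing in.

```bash
python3 -c "
from rig import r
print(r.sign_off())"
```

```text
the job is handed in; nothing more can be done
None
```

The bar is home in the fork and the lock pin is through the fork and bar end with its collar flush. The gripper has let go and backed clear, and I handed the job in at about 12.6 s of the 56 s allowed; the sign-off gave no verdict.

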